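# Show the hidden wear dot to the inspection camera

## Task

Seat the trimmer gear housing fully down on the two pegs of the plywood base, with its orange dot on the side of the base's orange stripe, and let go of it. Then turn the inspection mirror by its red knob until the camera's green aiming beam, reflected by the mirror, points at the orange dot, so that the camera sees the dot. The mirror springs back when released, so finish while holding it still at that angle, with the gripper on the mirror; leave the tape, jar and screwdriver where they are.

Things in the scene. Friction and masses are not known exactly. Their poses are not given: they have to be found in the camera images.
- housing: Loose gear housing, 0.25-0.5 kg, in mm: black block 50 (x) by 70 (y) by 60 high; on it a yellow grip rib 30 (x) by 60 (y), from 60 to 100 above the underside: pinch it along x. Origin: centre of underside, z up. +x face: orange 30 mm dot with white rim, and an orange line on that side of the black top. Underside: two square blind holes 12 wide, 14 deep, at y = +-22. Starts upright, on the left.
- dot (a point): Centre of the orange dot on the housing's +x face, 25 from the housing's axis mm in x and 40 mm above its underside.
- base: Fixed plywood plate 80 (x) by 100 (y) by 15 mm thick with two steel pegs at y = +-22, 10 thick, 12 tall, tips tapered. Origin: centre of the underside, on the table. An orange stripe runs along its +x edge: the housing's dot belongs on that side. Seated, the axes of housing and base coincide, the housing's underside lies on the plate, 15 above the table.
- rig: Fixed inspection rig: aluminium bar 50 mm wide, 10 mm thick on the table, a mirror on a swivel post at one end, a grey camera at the other. Origin: on the table, under the mirror's vertical axis. The camera's lens axis is level, 55 above the table, and meets the middle of the mirror from the direction (-220, -130) mm in the rig's frame; a thin green aiming beam runs along it.
- mirror: Mirror in a black frame, 60 mm wide, 30 to 80 mm above the table, with a black cap up to 90 and a red bar knob on top. Origin: on the table, on the vertical swivel axis; x: normal of the reflecting face, y: its width. Turns from its rest stop clockwise seen from above, up to 1.25 rad; a spring (0.08 N m/rad) returns it. At rest x points at 205 degrees in the rig's frame. Needed: 0.3 to 0.95 rad.
- knob (a point): Centre of the mirror's red bar knob, on the swivel axis, 106 mm above the table: a bar 12 mm thick (mirror's x), 44 long (mirror's y), from 90 to 122 above the table. Axes as the mirror's. Pinch it from above across the 12 mm and turn it.
- sight (a point): The camera's line of sight after the mirror: starts mid-mirror on the swivel axis, 55 mm above the table; x axis along the reflected beam, level; z up. Obeys the law of reflection: turns twice as far as the mirror. The first 140 mm are drawn as a thin green beam; the line goes on beyond. The dot is in view when ahead on this axis, at most its radius (15 mm) to either side.
- tape: Bystander: blue roll of tape lying flat, 90 mm across, 22 high; origin at the centre of its underside. Leave alone.
- jar: Bystander: amber glass jar with a steel cap, 52 mm across, 70 mm high; origin at the centre of its underside. Leave alone.
- screwdriver: Bystander: screwdriver, 190 mm long, lying on the table along its x, handle towards -x; origin under its middle. Leave alone.
Not all that is in view belongs to the job. There is more than one size of the base; the one meant has the size given above. Of the things shaped like the housing, the black one is meant.

How it is judged:
By the outcome, as a careful person would: the job done as asked, in the order asked, and still so for the second after the job is handed in, while the arm keeps its last pose, push and grip.
It also fails if it takes over 53 s, if anything falls off the work surface, if the arm or the gripper's body presses on something with over 40 N, if the wrist force passes 120 N, or if a joint passes its speed limit or range.

## Robot

A 7-joint arm with a two-finger parallel gripper is mounted at the origin on the work surface. World frame = base frame: x ahead of the robot, y to its left, z up, the work surface at z = 0. Lengths are in m, angles in rad, forces in N, time in s.
With the tool pointing down it reaches from about 0.4 to 0.85 m from the base axis. Payload 4.5 kg.
Tool frame: the origin (TCP) lies on the centre line of the jaws, within the pads' length; the fingertips stand r.tcp_to_tips ahead of it and the grasp point (between the pads) lies 11 mm behind it (r.tcp_to_tips is the distance from the TCP to the fingertips, in m); y points along the fingers, x is the direction in which the jaws open and shut, and the axes are right-handed (so a half turn about y gives the same grasp; the last joint's range is limited). The gripper opens to 88 mm and grips with 3 to 60 N. Pads are 18 mm wide; open, the fingers measure 123 mm over their backs; the gripper's body (75 mm by 187 mm) begins 45 mm behind the grasp point.
Start: joints at [1.36, 0.689, -0.195, 1.565, 0.157, 0.902, -0.215], TCP at [0.152, -0.606, 0.247] pointing down, gripper open.
Joint ranges: [-3.01, 3.01], [-0.46, 2.08], [-1.47, 1.51], [0.13, 2.56], [-1, 4.14], [0.04, 2.09], [-2.66, 2.66]. Speed limits (rad/s): [2.57, 2.57, 3.14, 3.14, 3.14, 3.14, 3.14].

## Interface

Orientations are given as a unit quaternion [x, y, z, w].
In Python, from plant import r gives the robot as it stands. The module is installed in compiled form; this text tells all that it offers.
- The arm moves only by the shell command python3 -m inch 'ROWS' [OPENING] [FORCE]. ROWS is text: rows parted by semicolons, each of 4 numbers parted by spaces: the shift along the tool's x, y, z in mm, then the turn about the tool's y in degrees. In form: x y z spin; .... A call has 1 to 10 rows; each row is the pose to reach, as a shift and turn from the pose commanded when the call began, along the tool's axes at that moment; what a row does not reach only later rows make up. A row lasts 1/10 s, in which the tool goes at most 50 mm and 8.59 degrees, less where a joint would pass 70% of its speed; a pose out of reach is approached as far as the arm can. A call with a gripper value outside its range is refused whole. OPENING is the gripper command: -1 is shut, 1 is fully open, values between are in proportion, set as the call begins (- or left out, the last holds). The fingers move at their own pace and stop on an object; FORCE is the grip in N (left out, the last holds). Time passes only in rows, so rows that repeat a pose let the fingers close. It gives the time, the measured TCP pose, the force and the opening at its end, in the units of the state.
- r.get_state(): the state, without advancing time (a new reading comes with each control period).
- r.snapshot(name): name is "scene" or "side" or "wrist"; returns a dict with "frame" (480x640x3 uint8, red, green, blue), "intrinsics" (3x3 intrinsics, pixels), "R" (3x3) and "t" (3): a world point X has camera coordinates R X + t. Camera axes: x right, y down, z forward; pixel columns grow to the right and rows downward; lengths in m; the calibration is good to about 2 mm. A picture is of the moment at which its call begins. There is no depth.
- r.finish_job(): hands the job in, once; it reports no verdict.
Trained networks look in the newest picture that a camera, given by its name, has taken for a name from the list of things; names that differ only in an ending like _2 or _b are one class to them, and where a whole thing is asked for, a point or a joint stands for the part that bears it (a point fixed in the world has none). Each returns a list of dicts, best first, with "p" (0 to 1); they miss things now and then, are a little off and sometimes report something else, mostly with a low value. They report only what shows in the picture. A call takes as long as a camera call. They do not tell look-alikes from the thing itself.
- r.trace(camera, name): "region" (480x640 bool, what is visible of it) and "centre" ([row, column] in pixels, amid what is visible of it).
- r.tip_of(camera, name): "centre" ([row, column] in pixels: a listed point, or the origin of a listed thing).
The state is a dict: "clock": time; "q": joint angles; "qd": joint speeds; "joint_torque": joint torques, N m; "tool_pos": TCP position; "eef_rot": TCP orientation; "contact_force": force on the tool from outside, world axes, zero at the start; "moment": the same for the moment, N m; "opening": opening from 0.0 (shut) to 1.0 (fully open).
Only numpy, scipy, OpenCV 4.12 (cv2) and the standard library are available. Lean on these libraries where they do the work, as an engineer would, in place of code of your own. Each camera call takes 0.05 s, during which the arm holds its last target.

## Working session

There is one attempt and no reset: what is moved stays moved. The work goes in short steps, Python scripts to look and compute and a shell command to move; the robot and the scene stay as the last step left them, time stands still between calls to the robot, and variables do not carry over. Pictures are saved under pics/ and viewed, and the job is handed in when it is done.

```bash
mkdir -p pics; ls; python3 - <<'E'
from plant import r
import cv2
s=r.get_state()
print(s['clock'],s['tool_pos'],s['eef_rot'],s['opening'],r.tcp_to_tips)
for c in ['scene','side','wrist']:
    o=r.snapshot(c); cv2.imwrite(f'pics/{c}0.png',o['frame'][:,:,::-1])
    C=-o['R'].T@o['t']; print(c,C.round(3),o['R'][2].round(3))
    for n in ['housing','base','rig','mirror','knob','dot','tape','jar','screwdriver']:
        d=r.trace(c,n); e=r.tip_of(c,n)
        print(n,[(x['p'],x['centre'],int(x['region'].sum())) for x in d],'|',[(x['p'],x['centre']) for x in e])
E
```

```text
pics
0.0 [ 0.15129006 -0.60579448  0.24591658] [-0.55696492  0.43571731 -0.43466313  0.55768133] 0.9972981172864704 0.008
scene [ 0.983 -0.759  0.749] [-0.423  0.683 -0.596]
housing [(0.92, [186.9, 355.1], 1032), (0.75, [159.4, 366.1], 573)] | [(0.84, [174.7, 364.4])]
base [(0.56, [203.4, 284.5], 1254), (0.55, [241.4, 329.3], 1003)] | [(0.78, [206.1, 287.8]), (0.72, [243.4, 328.3]), (0.7, [311.5, 350.2])]
rig [(0.8, [308.6, 281.2], 4546), (0.68, [186.9, 359.0], 1003)] | [(0.61, [314.9, 350.5])]
mirror [(0.88, [281.2, 353.0], 283)] | [(0.73, [311.3, 349.3])]
knob [(0.78, [286.4, 355.9], 337)] | [(0.88, [273.3, 354.4])]
dot [(0.61, [188.5, 357.7], 1016)] | [(0.9, [159.4, 362.9]), (0.83, [191.8, 359.0])]
tape [(0.92, [231.7, 429.5], 714)] | [(0.67, [240.7, 425.9])]
jar [(0.82, [197.6, 438.4], 601), (0.24, [279.9, 352.2], 313)] | [(0.78, [209.4, 437.0])]
screwdriver [(0.71, [381.1, 215.9], 1018)] | [(0.93, [390.7, 236.6])]
side [0.403 1.147 1.   ] [ 0.061 -0.78  -0.622]
housing [(0.79, [343.0, 328.4], 1460), (0.63, [393.2, 346.7], 1706)] | [(0.78, [406.0, 347.5]), (0.76, [357.0, 327.8]), (0.64, [240.2, 266.9]), (0.58, [182.1, 313.5])]
base [(0.77, [288.2, 320.8], 1156), (0.56, [320.3, 396.7], 2122)] | [(0.67, [289.6, 322.8])]
rig [(0.67, [223.4, 318.2], 2308)] | [(0.7, [239.8, 265.4])]
mirror [] | [(0.56, [238.3, 268.2])]
knob [(0.52, [215.7, 265.1], 279)] | [(0.64, [204.9, 265.8])]
dot [(0.93, [394.6, 346.9], 1719), (0.69, [342.3, 331.9], 1489)] | [(0.88, [338.4, 323.4]), (0.75, [404.0, 344.0])]
tape [(0.95, [313.7, 222.8], 898)] | [(0.59, [321.3, 224.6])]
jar [(0.93, [362.4, 222.5], 882)] | [(0.92, [373.3, 226.7])]
screwdriver [(0.89, [181.3, 327.3], 271)] | [(0.55, [183.2, 306.3])]
wrist [ 0.221 -0.589  0.384] [-0.273 -0.068 -0.96 ]
housing [] | []
base [] | []
rig [] | []
mirror [] | []
knob [] | []
dot [] | []
tape [] | []
jar [] | []
screwdriver [] | []
```

```bash
python3 - <<'E'
import cv2
a=cv2.imread('pics/scene0.png');b=cv2.imread('pics/side0.png')
cv2.imwrite('pics/scene0c.png',cv2.resize(a[130:430,170:490],None,fx=2.0,fy=2.0,interpolation=cv2.INTER_CUBIC))
cv2.imwrite('pics/side0c.png',cv2.resize(b[150:450,170:490],None,fx=2.0,fy=2.0,interpolation=cv2.INTER_CUBIC))
E
```

```text
(no output)
```

View pics/scene0c.png

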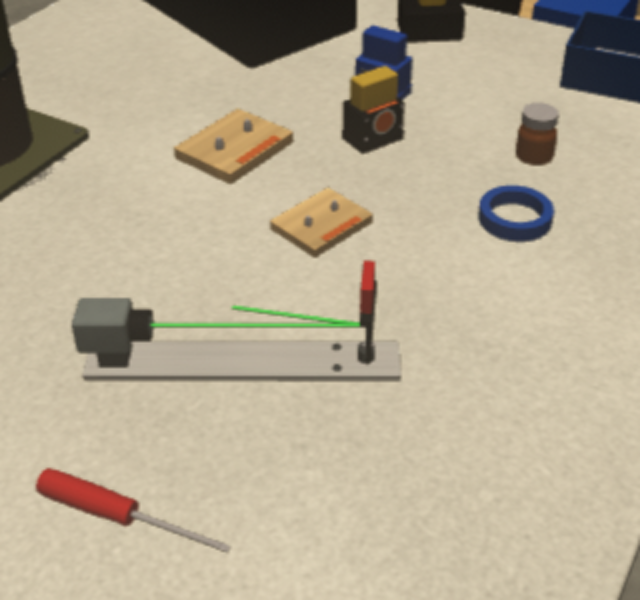

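View pics/side0c.png

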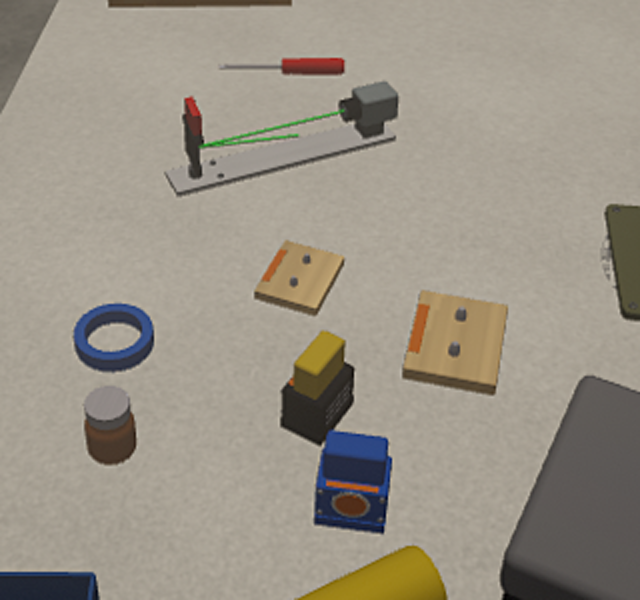

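```bash
cat > h.py <<'E'
import numpy as np, cv2
from scipy.optimize import minimize
def P(o,X):
    X=np.atleast_2d(X); c=X@o['R'].T+o['t']; u=c@o['intrinsics'].T; return u[:,:2]/u[:,2:]
def ray(o,rc,z):
    d=o['R'].T@np.linalg.solve(o['intrinsics'],[rc[1],rc[0],1.]); C=-o['R'].T@o['t']
    return C+d*(z-C[2])/d[2]
def box(x0,x1,y0,y1,z0,z1): return np.array([[x,y,z] for x in(x0,x1) for y in(y0,y1) for z in(z0,z1)])
def place(b,p,z=0):
    c,s=np.cos(p[2]),np.sin(p[2]); return b@np.array([[c,s,0],[-s,c,0],[0,0,1]])+[p[0],p[1],z]
S=4
def sil(o,boxes,p,z=0):
    m=np.zeros((480*2,640*2),np.uint8)
    for b in boxes:
        q=P(o,place(b,p,z)); h=cv2.convexHull((q*2+.5).astype(np.float32)) 
        cv2.fillConvexPoly(m,np.round(h*16).astype(np.int32),1,shift=4)
    return m
def fit(obs,boxes,p0,z=0):
    ms=[(o,cv2.resize(m.astype(np.uint8),None,fx=2,fy=2,interpolation=cv2.INTER_NEAREST)) for o,m in obs]
    def cost(p):
        t=0
        for o,m in ms:
            s=sil(o,boxes,p,z); t+=1-(s&m).sum()/max(1,(s|m).sum())
        return t
    best=None
    for a in np.arange(0,np.pi,np.pi/8):
        i=np.array([[p0[0],p0[1],a]]*4)+np.array([[0,0,0],[.012,0,0],[0,.012,0],[0,0,.25]])
        f=minimize(cost,i[0],method='Nelder-Mead',options=dict(initial_simplex=i,xatol=1e-4,fatol=1e-4))
        if best is None or f.fun<best.fun: best=f
    return best
H=[box(-.025,.025,-.035,.035,0,.06),box(-.015,.015,-.03,.03,.06,.1)]
E
python3 - <<'E'
from plant import r
from h import *
o={c:r.snapshot(c) for c in('scene','side')}
tr={(c,n):r.trace(c,n) for c in o for n in('housing','base')}
def pick(c,n,rc): 
    l=[x for x in tr[c,n] if np.hypot(*(np.array(x['centre'])-rc))<15]
    print(c,n,len(l)); return l[0]['region'] if l else None
def col(c,reg):
    f=o[c]['frame']; return f[reg].mean(0).round()
for name,n,sc,sd,z in [('black','housing',(187,355),(343,328),.04),('A','base',(203,284),(320,397),.01),('B','base',(241,329),(288,321),.01)]:
    obs=[(o[c],pick(c,n,rc)) for c,rc in(('scene',sc),('side',sd))]
    obs=[x for x in obs if x[1] is not None]
    p0=ray(o['scene'],sc,z); p1=ray(o['side'],sd,z); print(name,p0,p1)
    if n=='housing': f=fit(obs,H,(p0+p1)/2); print(f.fun,f.x)
    else:
        for k in(.8,.9,1,1.1,1.2,1.3):
            f=fit(obs,[box(-.04*k,.04*k,-.05*k,.05*k,0,.015)],(p0+p1)/2); print(k,f.fun,f.x)
# green beam, red knob
for c in o:
    f=o[c]['frame'].astype(int); g=(f[...,1]>f[...,0]+50)&(f[...,1]>f[...,2]+50)
    n_,l,st,ce=cv2.connectedComponentsWithStats(g.astype(np.uint8)); print(c,[(list(st[i]),ce[i].round(1)) for i in range(1,n_) if st[i][4]>15])
    for n in('knob','rig','mirror'):
        print(n,[(x['p'],x['centre'],ray(o[c],x['centre'],.106 if n=='knob' else 0).round(4)) for x in r.tip_of(c,n)])
E
```

```text
scene housing 1
side housing 1
black [0.44851373 0.28324818 0.04      ] [0.45139274 0.28096912 0.04      ]
0.15441534506883925 [ 0.44963064  0.28613541 -0.34564319]
scene base 1
side base 1
A [0.29683996 0.15981007 0.01      ] [0.30159125 0.16609779 0.01      ]
0.8 1.1126426205916267 [0.30341242 0.18418566 1.7076432 ]
0.9 0.9191471369717987 [0.30336697 0.16951271 2.69999794]
1 0.709068229057088 [0.30059673 0.16644315 2.74463411]
1.1 0.48251093803814593 [ 0.3026587   0.17063741 -0.25690126]
1.2 0.23997204219227952 [0.3008854  0.16710415 2.99695366]
1.3 0.12849378744857987 [0.29987628 0.16586843 2.99742517]
scene base 1
side base 1
B [0.48881569 0.07314129 0.01      ] [0.48505152 0.07921679 0.01      ]
0.8 0.48054376130430876 [0.49066262 0.08106967 2.7432209 ]
0.9 0.18289466067988058 [ 0.4903292   0.07995908 -0.28743001]
1 0.19365790046196785 [0.4889288  0.07904155 2.86627787]
1.1 0.44605078551206023 [ 0.48676188  0.07742415 -0.18939771]
1.2 0.6589219080506067 [0.4883178  0.07649235 3.11193697]
1.3 0.8318570485524859 [0.48838601 0.07081126 3.18351212]
scene [([np.int32(245), np.int32(283), np.int32(105), np.int32(10), np.int32(211)], array([307.7, 289.7]))]
knob [(0.84, [272.5, 354.3], array([ 0.647 , -0.0982,  0.106 ]))]
rig [(0.63, [312.0, 350.9], array([ 0.6439, -0.1029,  0.    ]))]
mirror [(0.86, [311.2, 352.3], array([ 0.6454, -0.0994,  0.    ]))]
side [([np.int32(270), np.int32(205), np.int32(72), np.int32(19), np.int32(128)], array([300.6, 216.3]))]
knob [(0.58, [241.3, 269.7], array([0.615 , 0.0334, 0.106 ])), (0.56, [205.7, 264.3], array([ 0.6529, -0.1118,  0.106 ]))]
rig [(0.55, [242.6, 266.5], array([ 0.6477, -0.0921, -0.    ]))]
mirror [(0.78, [238.1, 266.9], array([ 0.6499, -0.1115,  0.    ]))]
```

```bash
cat >> h.py <<'E'
from scipy.spatial.transform import Rotation as Ro
def go(s,target,yaw=None):
    """target TCP, yaw of tool x (mod pi)"""
    R=Ro.from_quat(s['eef_rot']).as_matrix(); d=R.T@(np.array(target)-s['tool_pos'])*1000
    cy=np.arctan2(R[1,0],R[0,0]); 
    sp=None
    if yaw is not None:
        dy=(yaw-cy+np.pi/2)%np.pi-np.pi/2; sp=-np.degrees(dy)
    return d.round(1),'yaw',round(cy,4),'spin',sp
E
python3 - <<'E'
from plant import r
from h import *
s=r.get_state(); print(Ro.from_quat(s['eef_rot']).as_matrix().round(3),s['clock'])
print(go(s,(.48,-.25,.33),-.3));print(go(s,(.45,.08,.33),-.3))
w=r.snapshot('wrist');R=Ro.from_quat(s['eef_rot']).as_matrix()
print('cam in tool',R.T@(-w['R'].T@w['t']-s['tool_pos']),R.T@w['R'][2],R.T@w['R'][0],w['intrinsics'])
E
```

```text
[[ 0.242  0.     0.97 ]
 [-0.97  -0.     0.242]
 [ 0.    -1.    -0.   ]] 3.45
(array([-266.1,  -83.3,  405.1]), 'yaw', np.float64(-1.3259), 'spin', np.float64(-58.7793454401743))
(array([-593.5,  -83.3,  456. ]), 'yaw', np.float64(-1.3259), 'spin', np.float64(-58.7793454401743))
cam in tool [-0.00025284 -0.137387    0.07204917] [-4.62793857e-04  9.59714450e-01 -2.80976798e-01] [ 9.99999893e-01  4.44872040e-04 -1.27568122e-04] [[376.32545994   0.         319.9218724 ]
 [  0.         376.32545994 240.25418759]
 [  0.           0.           1.        ]]
```

```bash
python3 -m inch '-27 -9 41 -6; -54 -18 82 -12; -80 -27 122 -18; -107 -36 162 -24; -133 -45 203 -30; -160 -54 243 -36; -187 -63 284 -42; -213 -72 324 -48; -240 -80 365 -54; -266 -83 405 -59'; python3 - <<'E'
from plant import r
from h import *
s=r.get_state(); print(s['clock'],s['q'].round(2) if hasattr(s['q'],'round') else s['q'],go(s,(.45,.09,.33),-.3))
E
```

```text
clock: 4.5
tool_pos: [0.4815, -0.2486, 0.3308]
eef_rot: [0.7, -0.102, 0.104, -0.699]
contact_force: [1.1, -0.6, 0.5]
opening: 0.998
4.5 [ 0.71  0.51 -0.51  1.69  0.29  1.01 -0.19] (array([-127.8,    0.4,  315.2]), 'yaw', np.float64(-0.2924), 'spin', np.float64(0.43470359381695783))
```

```bash
python3 -m inch '-16 0 45 0; -32 0 90 0; -49 0 135 0; -65 0 180 0; -81 0 225 0; -97 0 270 0; -113 0 315 0; -129 0 360 0; -138 0 385 0; -138 0 385 0'; python3 - <<'E'
from plant import r
from h import *
w=r.snapshot('wrist');cv2.imwrite('pics/w1.png',w['frame'][...,::-1])
print(r.get_state()['clock'],r.get_state()['tool_pos'])
for n in('housing','base','dot'):
    print(n,[(x['p'],x['centre'],int(x['region'].sum())) for x in r.trace('wrist',n)])
    print(n,[(x['p'],x['centre'],ray(w,x['centre'],.04 if n=='dot' else 0).round(4)) for x in r.tip_of('wrist',n)])
E
```

```text
clock: 5.5
tool_pos: [0.4596, 0.1635, 0.3302]
eef_rot: [-0.699, 0.101, -0.102, 0.701]
contact_force: [-0.2, -0.3, -0.6]
opening: 0.997
5.55 [0.45996913 0.16029316 0.32986574]
housing [(0.94, [82.7, 277.8], 3999), (0.76, [11.1, 200.0], 1505)]
housing [(0.71, [90.8, 280.9], array([0.4491, 0.2892, 0.    ]))]
base [(0.85, [220.9, 195.2], 8795), (0.82, [249.2, 359.0], 4798)]
base [(0.85, [220.7, 198.1], array([0.2996, 0.1722, 0.    ])), (0.79, [245.9, 355.5], array([0.4833, 0.0827, 0.    ]))]
dot [(0.98, [84.9, 274.0], 3910), (0.69, [8.3, 199.5], 1524)]
dot [(0.79, [93.3, 299.2], array([0.4696, 0.2765, 0.04  ]))]
```

View pics/w1.png

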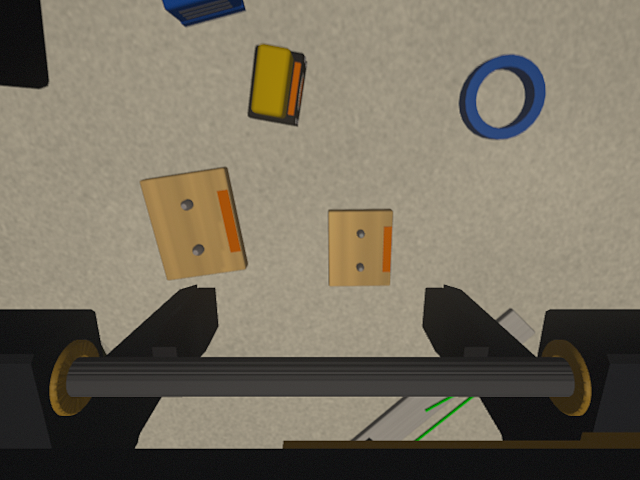

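```bash
python3 - <<'E'
from plant import r
from h import *
o={c:r.snapshot(c) for c in('wrist','scene','side')}
print(r.get_state()['tool_pos'])
def near(c,n,rc):
    l=[x for x in r.trace(c,n) if np.hypot(*(np.array(x['centre'])-rc))<15]; return [(o[c],l[0]['region'])] if l else []
B=[box(-.04,.04,-.05,.05,0,.015)]
b={'wrist':near('wrist','base',(249,359)),'scene':near('scene','base',(241,329)),'side':near('side','base',(288,321))}
h={'wrist':near('wrist','housing',(83,278)),'scene':near('scene','housing',(187,355)),'side':near('side','housing',(343,328))}
for nm,d,m,p0 in(('base',b,B,(.488,.079)),('hous',h,H,(.45,.286))):
    for c in d:
        if d[c]: f=fit(d[c],m,p0); print(nm,c,round(f.fun,3),f.x.round(4))
    f=fit(sum(d.values(),[]),m,p0); print(nm,'all',round(f.fun,3),f.x.round(4))
    v=o['wrist']['frame'].copy()
cv2.imwrite('pics/w1z.png',cv2.resize(o['wrist']['frame'][190:310,300:420,::-1],None,fx=5,fy=5,interpolation=cv2.INTER_CUBIC))
cv2.imwrite('pics/w1h.png',cv2.resize(o['wrist']['frame'][30:150,220:340,::-1],None,fx=5,fy=5,interpolation=cv2.INTER_CUBIC))
print(r.get_state()['clock'])
import pickle; pickle.dump(o,open('o1.pkl','wb'))
E
```

```text
[0.46051657 0.1575945  0.32972398]
base wrist 0.031 [ 0.4863  0.0819 -0.275 ]
base scene 0.04 [0.4895 0.0796 2.8405]
base side 0.086 [ 0.4885  0.0783 -0.2635]
base all 0.223 [0.4879 0.081  2.8697]
hous wrist 0.031 [0.448  0.2889 2.6646]
hous scene 0.065 [0.4516 0.2851 2.8277]
hous side 0.071 [0.4497 0.2861 2.7906]
hous all 0.233 [0.4484 0.2882 2.6916]
6.3
```

View pics/w1z.png

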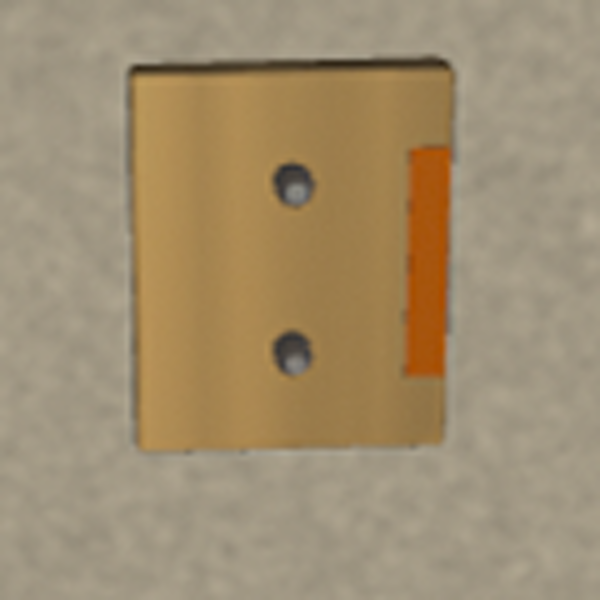

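View pics/w1h.png

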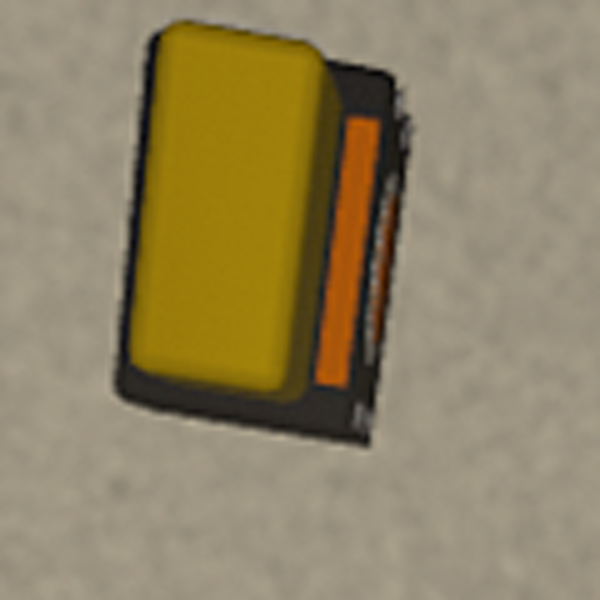

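```bash
python3 - <<'E'
import pickle
from h import *
o=pickle.load(open('o1.pkl','rb'))['wrist']
a=ray(o,(228,359.4),.027);b=ray(o,(261.6,359.2),.027);print(a,b,(a+b)/2,np.linalg.norm(a-b),np.arctan2(*(a-b)[[1,0]])-np.pi/2)
from plant import r
print(go(r.get_state(),(.449,.2875,.2),-.47))
E
```

```text
[0.49364788 0.10366688 0.027     ] [0.48196636 0.06229803 0.027     ] [0.48780712 0.08298245 0.027     ] 0.042986501636536494 -0.2752095460476922
(array([-48.5, 129.7, 120.2]), 'yaw', np.float64(-0.2963), 'spin', np.float64(9.954540395452298))
```

```bash
python3 -m inch '-10 26 24 3; -20 52 48 6; -30 78 72 9; -40 104 96 10; -48 130 120 10; -48 130 120 10; -48 130 120 10'; python3 - <<'E'
from plant import r
from h import *
w=r.snapshot('wrist');cv2.imwrite('pics/w2.png',w['frame'][...,::-1])
s=r.get_state(); print(s['clock'],s['tool_pos'],go(s,(.449,.2875,.2),-.47)[2])
l=[(x['p'],x['centre'],int(x['region'].sum())) for x in r.trace('wrist','housing')];print(l)
t=r.trace('wrist','housing')[0]['region']; f=fit([(w,t)],H,(.449,.2875)); print(f.fun,f.x,f.x[2]-np.pi)
E
```

```text
clock: 7.0
tool_pos: [0.4492, 0.2871, 0.1994]
eef_rot: [0.688, -0.165, 0.164, -0.687]
contact_force: [0.6, -0.4, 0.8]
opening: 1.001
7.05 [0.44986064 0.28640641 0.20003432] -0.4714
[(0.87, [110.5, 186.9], 9783), (0.69, [223.0, 317.3], 6973)]
1.0 [0.449  0.2875 0.    ] -3.141592653589793
```

View pics/w2.png

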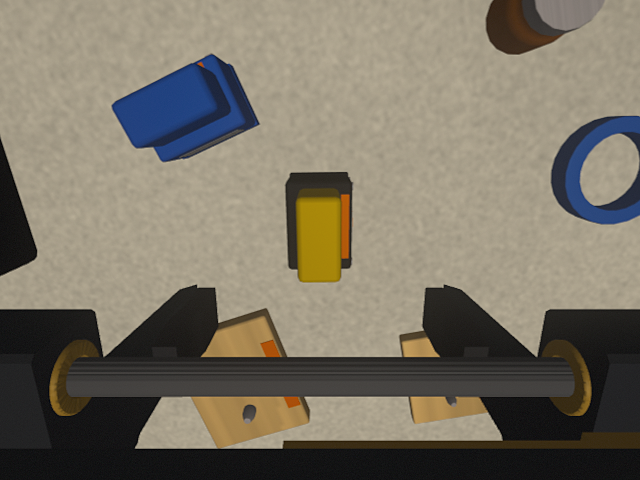

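```bash
python3 - <<'E'
from plant import r
from h import *
w=r.snapshot('wrist')
t=[x for x in r.trace('wrist','housing') if x['centre'][0]>180][0]['region']; f=fit([(w,t)],H,(.449,.2875)); print(f.fun,f.x,f.x[2]-np.pi)
hs=cv2.cvtColor(w['frame'],cv2.COLOR_RGB2HSV); m=((hs[...,0]>20)&(hs[...,0]<32)&(hs[...,1]>200)).astype(np.uint8); m[:165]=0;m[300:]=0;m[:,:280]=0;m[:,360:]=0
print(m.sum()); ys,xs=np.nonzero(m); print(cv2.minAreaRect(np.c_[xs,ys].astype(np.float32)))
s=r.get_state(); print(s['clock'],go(s,(f.x[0],f.x[1],.072),f.x[2]))
E
```

```text
0.04159932541634459 [0.44887015 0.28999684 2.68064802] -0.46094463150691123
3653
((315.0, 238.0), (84.0, 44.0), 90.0)
7.25 (array([ -3.2, 128.6,   2.6]), 'yaw', np.float64(-0.4727), 'spin', np.float64(-0.6748278124390932))
```

```bash
python3 -m inch '-3 26 1 -0.5; -3 52 2 -0.5; -3 78 2 -0.5; -3 104 2 -0.5; -3 120 2 -0.5; -3 128 2 -0.5; -3 128 2 -0.5' && python3 -m inch '0 0 0 0; 0 0 0 0; 0 0 0 0; 0 0 0 0; 0 0 0 0; 0 0 0 0; 0 0 0 0; 0 0 0 0' -1 40 && python3 -m inch '0 -15 0 0; 0 -30 0 0; 0 -50 0 0; 0 -60 0 0; 0 -60 0 0'; python3 - <<'E'
from plant import r
from h import *
w=r.snapshot('wrist');cv2.imwrite('pics/w3.png',w['frame'][...,::-1])
s=r.get_state(); print(s['clock'],go(s,(.4878,.081,.15),-.275))
E
```

```text
clock: 7.95
tool_pos: [0.4478, 0.2897, 0.0714]
eef_rot: [0.689, -0.162, 0.162, -0.688]
contact_force: [-0.3, -0.3, -0.1]
opening: 1.002
clock: 8.75
tool_pos: [0.4481, 0.2902, 0.0717]
eef_rot: [-0.688, 0.162, -0.162, 0.688]
contact_force: [1.2, -0.5, 1.4]
opening: 0.331
clock: 9.25
tool_pos: [0.4481, 0.2905, 0.1324]
eef_rot: [-0.688, 0.162, -0.162, 0.689]
contact_force: [1.0, -0.3, -4.9]
opening: 0.341
9.3 (array([ 129.2,  -18.4, -169.3]), 'yaw', np.float64(-0.4623), 'spin', np.float64(-10.730065111391088))
```

View pics/w3.png

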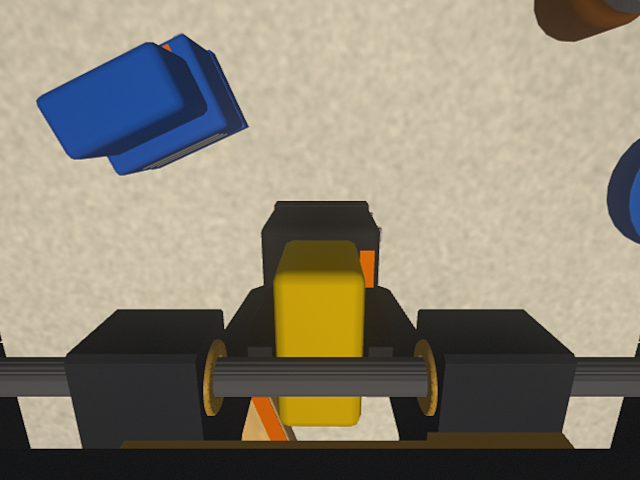

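```bash
python3 - <<'E'
from plant import r
from h import *
w=r.snapshot('wrist'); s=r.get_state(); R=Ro.from_quat(s['eef_rot']).as_matrix()
for off in(-3,0,3):
    for nm,h,z in(('bottom far',0,35),('blocktop far',60,35),('ribtop far',100,30),('ribtop near',100,-30)):
        X=s['tool_pos']+R@(np.array([0,72-h,z+off])/1000); print(off,nm,P(w,X).round(1))
cv2.imwrite('pics/w3z.png',cv2.resize(w['frame'][190:300,250:390,::-1],None,fx=5,fy=5,interpolation=cv2.INTER_CUBIC))
E
```

```text
-3 bottom far [[320.5 205.5]]
-3 blocktop far [[320.7 233.2]]
-3 ribtop far [[321.  281.8]]
-3 ribtop near [[320.9 437.1]]
0 bottom far [[320.5 200.2]]
0 blocktop far [[320.7 226.2]]
0 ribtop far [[321.  272.9]]
0 ribtop near [[320.9 430.3]]
3 bottom far [[320.5 194.9]]
3 blocktop far [[320.7 219. ]]
3 ribtop far [[321.  263.9]]
3 ribtop near [[320.9 423.3]]
```

View pics/w3z.png

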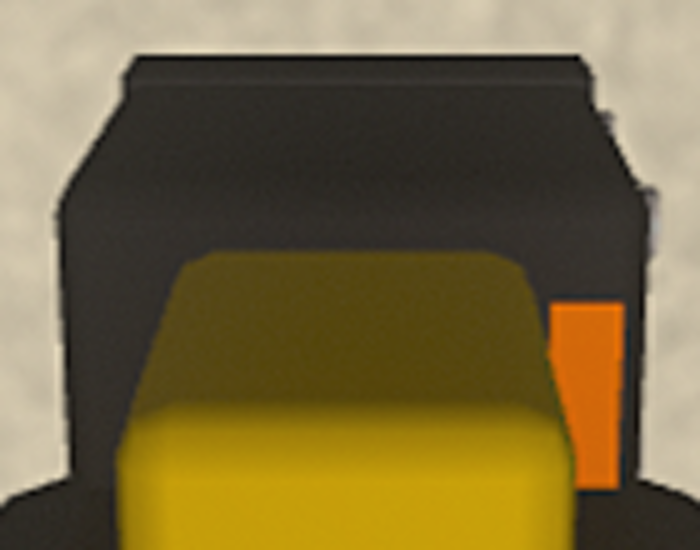

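```bash
python3 - <<'E'
from plant import r
from h import *
print(go(r.get_state(),(.463,-.01,.2),-.275))
E
```

```text
(array([ 147.7,  -68.7, -261.5]), 'yaw', np.float64(-0.4622), 'spin', np.float64(-10.724213427648719))
```

```bash
python3 -m inch '18 -20 -30 -2; 36 -40 -60 -4; 56 -60 -98 -6; 76 -69 -135 -8; 96 -69 -172 -10; 116 -69 -208 -10.7; 134 -69 -240 -10.7; 148 -69 -262 -10.7; 148 -69 -262 -10.7; 148 -69 -262 -10.7' && python3 -m inch '0 0 0 0; 0 0 0 0; 0 0 0 0' ; python3 - <<'E'
from plant import r
from h import *
w=r.snapshot('wrist');cv2.imwrite('pics/w4.png',w['frame'][...,::-1])
s=r.get_state(); print(s['clock'],s['tool_pos'])
B=[box(-.04,.04,-.05,.05,0,.015)]
for x in r.trace('wrist','base'):
    print(x['p'],x['centre'],x['region'].sum())
    if np.linalg.norm(ray(w,x['centre'],0)[:2]-[.488,.081])<.03: f=fit([(w,x['region'])],B,(.488,.081)); print(f.fun,f.x)
import pickle; pickle.dump(w,open('o2.pkl','wb'))
for n in 'scene','side': cv2.imwrite(f'pics/{n}1.png',r.snapshot(n)['frame'][...,::-1])
E
```

```text
clock: 10.35
tool_pos: [0.4629, -0.0107, 0.1999]
eef_rot: [-0.7, 0.098, -0.097, 0.7]
contact_force: [0.4, 0.8, -5.5]
opening: 0.335
clock: 10.65
tool_pos: [0.4633, -0.0091, 0.2006]
eef_rot: [-0.7, 0.096, -0.096, 0.701]
contact_force: [1.0, 0.3, -5.7]
opening: 0.338
10.7 [ 0.46334742 -0.00937044  0.2006929 ]
0.93 [72.3, 68.1] 18527
0.61 [98.0, 315.5] 12927
0.021619981414401912 [ 0.48631829  0.08112465 -0.27348103]
0.25 [283.6, 598.1] 4107
```

View pics/w4.png

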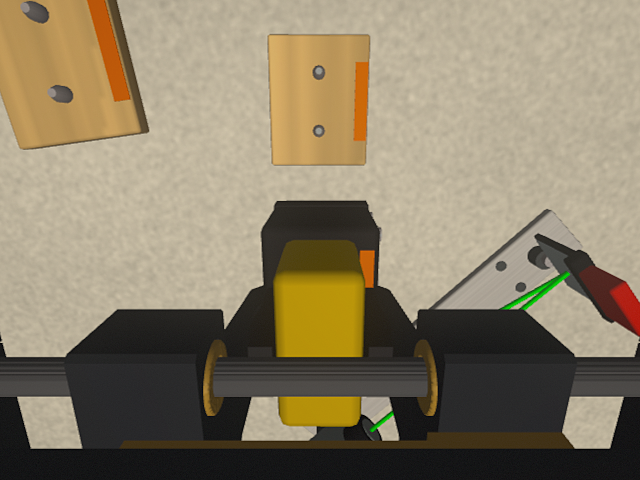

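```bash
python3 - <<'E'
import pickle
from h import *
w=pickle.load(open('o2.pkl','rb'))
cv2.imwrite('pics/w4z.png',cv2.resize(w['frame'][25:175,255:385,::-1],None,fx=5,fy=5,interpolation=cv2.INTER_CUBIC)[:600])
for y in ((.0,-.022),(.0,.022)):
    for p in((.4865,.0812,-.2735),(.4880,.081,-.2735)):
        print(P(w,place(np.array([[*y,.015],[*y,.027]]),p)).round(1).tolist())
E
```

```text
[[318.0, 131.8], [318.0, 131.9]]
[[319.8, 131.6], [319.8, 131.6]]
[[318.0, 74.0], [317.9, 71.8]]
[[319.9, 73.7], [319.9, 71.5]]
```

View pics/w4z.png

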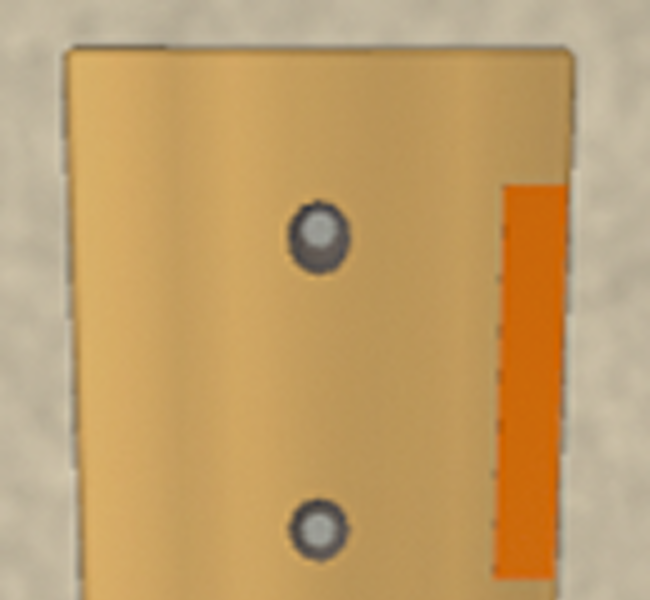

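```bash
python3 - <<'E'
from plant import r
from h import *
print(go(r.get_state(),(.4871,.0825,.106),-.2735))
E
```

```text
(array([-2.2, 94.7, 95.3]), 'yaw', np.float64(-0.2746), 'spin', np.float64(-0.060954857933101944))
```

```bash
python3 -m inch '-1 0 35 0; -2 10 70 0; -2 40 94 0; -2 70 95 0; -2 88 95 0; -2 95 95 0; -2 95 95 0; -2 95 95 0; -2 95 95 0' ; python3 - <<'E'
from plant import r
from h import *
import cv2
s=r.get_state(); print(s['clock'],s['contact_force'],go(s,(.4871,.0825,.106),-.2735))
for n,(a,b) in {'scene':(240,330),'side':(285,320)}.items():
    f=r.snapshot(n)['frame'][...,::-1]; cv2.imwrite(f'pics/{n}2.png',cv2.resize(f[a-85:a+50,b-70:b+70],None,fx=4,fy=4,interpolation=cv2.INTER_CUBIC))
E
```

```text
clock: 11.75
tool_pos: [0.4881, 0.0818, 0.1067]
eef_rot: [-0.7, 0.097, -0.098, 0.701]
contact_force: [0.7, 0.8, -4.7]
opening: 0.334
11.75 [ 0.65114998  0.7936203  -4.69906058] (array([-1.2,  0.7,  0.4]), 'yaw', np.float64(-0.2759), 'spin', np.float64(-0.1372327843430667))
```

View pics/scene2.png

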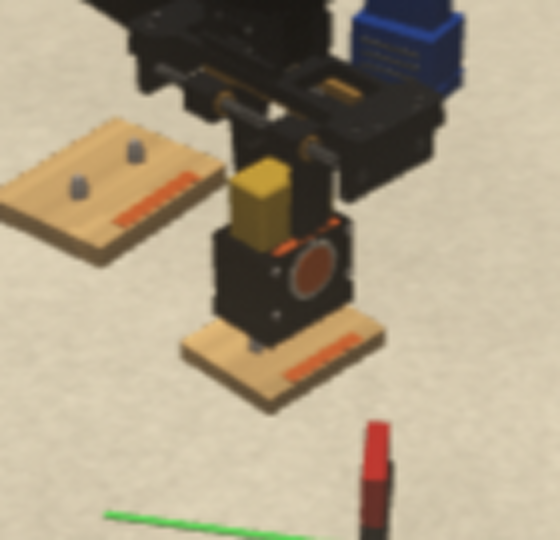

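View pics/side2.png

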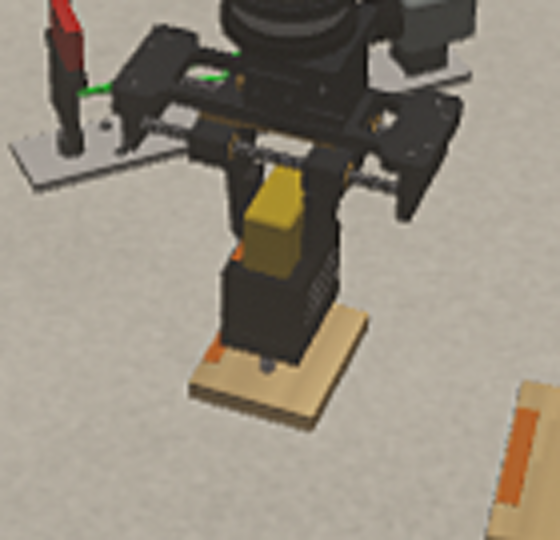

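```bash
python3 -m inch '-0.6 2 0 0; -0.6 4 0 0; -0.6 6 0 0; -0.6 7 0 0; -0.6 8 0 0; -0.6 9 0 0; -0.6 9 0 0'
```

```text
clock: 12.55
tool_pos: [0.4867, 0.0819, 0.0966]
eef_rot: [0.7, -0.097, 0.097, -0.7]
contact_force: [-1.4, 0.6, -4.8]
opening: 0.332
```

```bash
python3 -m inch '0 1 0 0; 0 2 0 0; 0 3 0 0; 0 4 0 0;0 4 0 0'; python3 -m inch '0 1 0 0; 0 2 0 0; 0 3 0 0; 0 4 0 0;0 4 0 0'
```

```text
clock: 13.05
tool_pos: [0.4866, 0.0819, 0.0925]
eef_rot: [0.7, -0.097, 0.097, -0.7]
contact_force: [-0.1, 0.3, -5.1]
opening: 0.341
clock: 13.55
tool_pos: [0.4867, 0.0819, 0.0886]
eef_rot: [0.7, -0.097, 0.097, -0.7]
contact_force: [0.1, -0.6, -5.1]
opening: 0.336
```

```bash
python3 -m inch '0 0.5 0 0; 0 1 0 0; 0 1.5 0 0; 0 2 0 0;0 2 0 0';  python3 -m inch '0 0.5 0 0; 0 1 0 0; 0 1 0 0'; python3 - <<'E'
from plant import r
import cv2
for n,(a,b) in {'scene':(240,330),'side':(285,320)}.items():
    f=r.snapshot(n)['frame'][...,::-1]; cv2.imwrite(f'pics/{n}3.png',cv2.resize(f[a-85:a+50,b-70:b+70],None,fx=4,fy=4,interpolation=cv2.INTER_CUBIC))
E
```

```text
clock: 14.05
tool_pos: [0.4868, 0.0819, 0.0868]
eef_rot: [0.7, -0.097, 0.097, -0.7]
contact_force: [-0.4, -0.3, -3.7]
opening: 0.337
clock: 14.35
tool_pos: [0.4868, 0.0817, 0.0866]
eef_rot: [0.701, -0.097, 0.097, -0.7]
contact_force: [-0.9, -2.3, 7.1]
opening: 0.334
```

View pics/scene3.png

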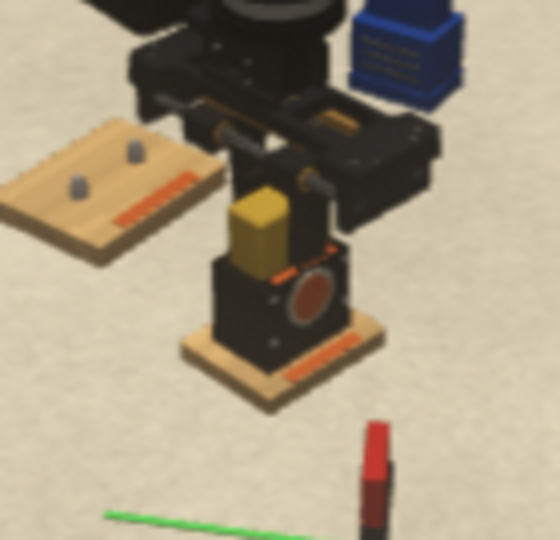

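View pics/side3.png

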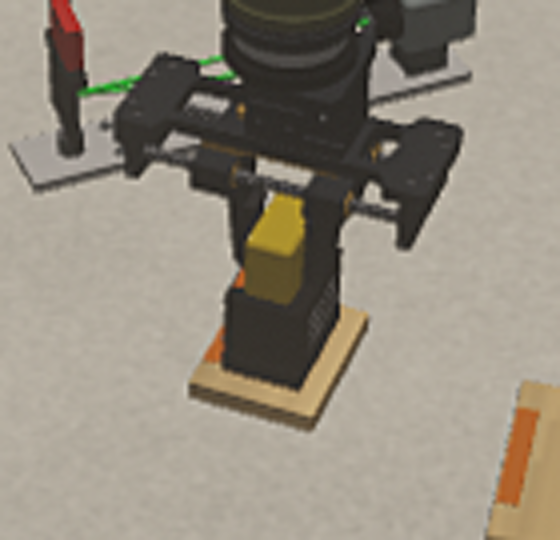

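```bash
python3 -m inch '0 -0.5 0 0; 0 -1 0 0; 0 -1 0 0; 0 -1 0 0; 0 -1 0 0; 0 -1 0 0' 1 && python3 -m inch '0 -10 0 0; 0 -30 0 0; 0 -60 0 0; 0 -100 0 0; 0 -140 0 0; 0 -170 0 0; 0 -170 0 0;0 -170 0 0';python3 - <<'E'
from plant import r
from h import *
o={c:r.snapshot(c) for c in('wrist','scene','side')}
cv2.imwrite('pics/w5.png',o['wrist']['frame'][...,::-1])
# lens/beam
for c in('scene','side'):
    f=o[c]['frame'].astype(int); g=(f[...,1]>f[...,0]+50)&(f[...,1]>f[...,2]+50); ys,xs=np.nonzero(g)
    for i in (xs.argmin(),xs.argmax()): print(c,(ys[i],xs[i]),ray(o[c],(ys[i],xs[i]),.055).round(4))
for c in('scene','side'):
  for n in('mirror','knob'):
    print(c,n,[(x['p'],x['centre'],ray(o[c],x['centre'],.106 if n=='knob' else 0).round(4)) for x in r.tip_of(c,n)])
s=r.get_state();print(s['clock'],s['tool_pos'],s['q'])
for c in('wrist','scene','side'):
  for x in r.trace(c,'housing'):
    if c=='wrist' and x['centre'][0]<150: continue
    print(c,x['p'],x['centre'])
    p=ray(o[c],x['centre'],.06)
    if np.hypot(*(p[:2]-[.488,.082]))<.05:
        f=fit([(o[c],x['region'])],H,p,z=.015); print(f.fun,f.x)
E
```

```text
clock: 15.05
tool_pos: [0.4867, 0.0819, 0.0866]
eef_rot: [0.7, -0.097, 0.097, -0.7]
contact_force: [0.4, -0.5, 0.3]
opening: 0.852
clock: 15.85
tool_pos: [0.4867, 0.0816, 0.2574]
eef_rot: [0.7, -0.097, 0.098, -0.7]
contact_force: [-0.7, -0.1, -0.9]
opening: 1.0
scene (np.int64(292), np.int64(245)) [ 0.4566 -0.2083  0.055 ]
scene (np.int64(291), np.int64(349)) [ 0.6377 -0.1012  0.055 ]
side (np.int64(223), np.int64(270)) [ 0.6389 -0.1071  0.055 ]
side (np.int64(205), np.int64(340)) [ 0.4613 -0.2129  0.055 ]
scene mirror [(0.84, [310.7, 351.1], array([ 0.6425, -0.0994,  0.    ])), (0.42, [239.1, 426.0], array([0.6863, 0.2089, 0.    ]))]
scene knob [(0.67, [273.4, 351.4], array([ 0.6433, -0.1033,  0.106 ])), (0.41, [208.4, 435.6], array([0.7042, 0.1926, 0.106 ]))]
side mirror [(0.6, [237.7, 268.3], array([ 0.6464, -0.1137,  0.    ]))]
side knob [(0.62, [204.9, 263.9], array([ 0.6546, -0.1153,  0.106 ]))]
16.2 [0.48625369 0.08186791 0.25588055] [ 0.11439828  0.55352946 -0.5857583   1.92957191  0.42339635  0.78455234
 -0.98365717]
wrist 0.88 [212.7, 321.9]
0.060589086495822286 [ 0.48715288  0.08186174 -0.275191  ]
wrist 0.56 [171.8, 318.5]
0.601694197373994 [0.49348348 0.10750419 1.27959766]
scene 0.81 [222.7, 330.0]
0.057817002881844326 [0.4900778  0.07691969 2.9916922 ]
scene 0.71 [165.2, 363.7]
side 0.74 [394.2, 347.0]
```

View pics/w5.png

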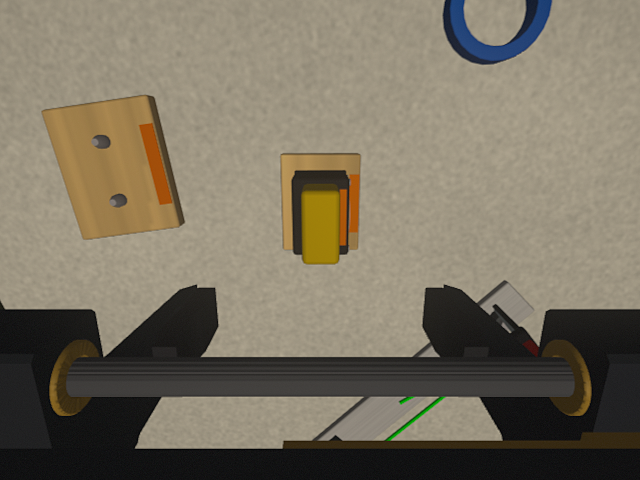

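```bash
python3 - <<'E'
from plant import r
from h import *
print(go(r.get_state(),(.645,-.107,.24),.44))
E
```

```text
(array([ 203.8,   16.3, -138.8]), 'yaw', np.float64(-0.2751), 'spin', np.float64(-40.96974036696959))
```

```bash
python3 -m inch '34 3 -23 -7; 68 6 -46 -14; 102 9 -70 -21; 136 12 -93 -28; 170 15 -116 -35; 204 16 -139 -41; 204 16 -139 -41; 204 16 -139 -41; 204 16 -139 -41';python3 - <<'E'
from plant import r
from h import *
w=r.snapshot('wrist');cv2.imwrite('pics/w6.png',w['frame'][...,::-1])
s=r.get_state();print(s['clock'],s['tool_pos'],go(s,(.645,-.107,.101),.44))
for n in('knob','mirror'): print(n,[(x['p'],x['centre'],ray(w,x['centre'],.106 if n=='knob' else 0).round(4)) for x in r.tip_of('wrist',n)])
m=r.trace('wrist','knob');print([(x['p'],x['centre'],x['region'].sum()) for x in m])
import pickle; pickle.dump(w,open('o3.pkl','wb'))
E
```

```text
clock: 17.25
tool_pos: [0.6446, -0.1057, 0.2407]
eef_rot: [-0.69, -0.155, 0.155, 0.69]
contact_force: [0.9, 0.1, 0.4]
opening: 1.0
17.3 [ 0.64467241 -0.10546441  0.24101222] (array([ -0.4, 140. ,  -1.6]), 'yaw', np.float64(0.4426), 'spin', np.float64(0.14759363385336818))
knob [(0.57, [223.1, 325.3], array([ 0.6452, -0.0981,  0.106 ]))]
mirror [(0.91, [201.8, 322.4], array([ 0.6453, -0.1019,  0.    ]))]
[(0.98, [215.9, 322.5], np.int64(1418))]
```

View pics/w6.png

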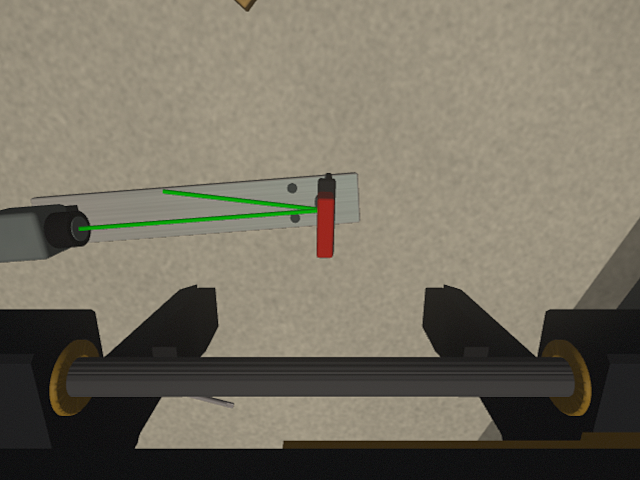

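```bash
python3 - <<'E'
import pickle
from h import *
w=pickle.load(open('o3.pkl','rb')); f=w['frame'].astype(int)
red=(f[...,0]>110)&(f[...,0]>3*f[...,1]); red[:180]=0; red[280:]=0; print(red.sum())
g=fit([(w,red)],[box(-.006,.006,-.022,.022,.09,.122)],(.645,-.102)); print(g.fun,g.x)
gr=(f[...,1]>f[...,0]+50)&(f[...,1]>f[...,2]+50); ys,xs=np.nonzero(gr)
for lo in (1,0):
    # lower line: rows >  split
    k=(ys>209.5+ (xs-315)*0) if lo else (ys<207)
    k&=(xs<300)
    X=np.array([ray(w,(a,b),.055)[:2] for a,b in zip(ys[k],xs[k])]); m=X.mean(0); v=np.linalg.svd(X-m)[2][0]; v*=-np.sign(v[0])
    print(m,np.degrees(np.arctan2(v[1],v[0]))%360, len(X)); 
    if lo: A=(m,v)
    else: t=np.linalg.solve(np.c_[A[1],-v],m-A[0]); print('meet',A[0]+t[0]*A[1])
E
```

```text
891
0.23943661971830987 [ 0.64636297 -0.10158042  0.43888479]
[ 0.5411086  -0.15799869] 209.73730868297443 909
[ 0.56538317 -0.12533628] 198.74580513008883 547
meet [ 0.64643987 -0.09782786]
```

```bash
python3 - <<'E'
import pickle
from h import *
w=pickle.load(open('o3.pkl','rb')); f=w['frame'].astype(int)
cv2.imwrite('pics/w6z.png',cv2.resize(w['frame'][165:270,280:370,::-1],None,fx=5.7,fy=5.7,interpolation=cv2.INTER_CUBIC))
red=(f[...,0]>60)&(f[...,0]>2*f[...,1])&(f[...,0]>2*f[...,2]); red[:180]=0; red[280:]=0; red[:,:290]=0;red[:,360:]=0;print(red.sum())
g=fit([(w,red)],[box(-.006,.006,-.022,.022,.09,.122)],(.645,-.102)); print(g.fun,g.x)
for p in((.6464,-.1016,.439),(.6464,-.098,.43),(.645,-.104,.44)):
  print(P(w,place(np.array([[0,-.022,.122],[0,.022,.122],[0,-.03,.08],[0,.03,.08],[0,0,.055],[0,0,0]]),p)).round(1).tolist())
E
```

```text
981
0.16726809594565906 [ 0.64542902 -0.09953331  0.43746217]
[[324.9, 263.0], [325.3, 202.7], [324.2, 255.0], [324.6, 183.0], [324.1, 213.5], [323.5, 202.0]]
[[326.7, 258.7], [327.8, 198.1], [325.7, 251.3], [326.9, 178.8], [325.8, 209.8], [325.0, 198.9]]
[[321.7, 265.0], [321.9, 205.0], [321.4, 256.8], [321.7, 184.9], [321.4, 215.2], [321.2, 203.6]]
```

View pics/w6z.png

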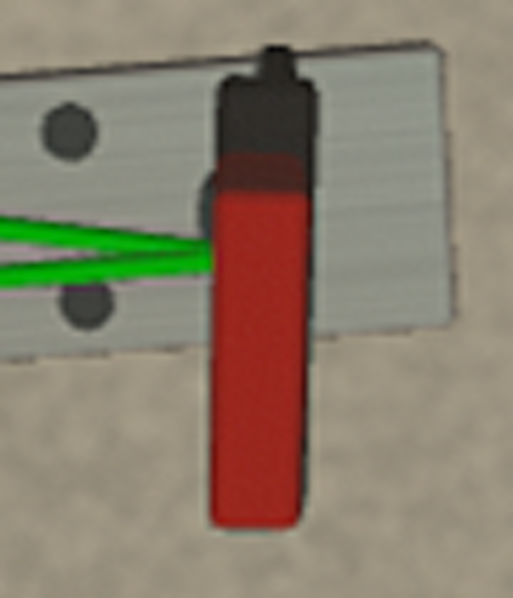

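```bash
python3 - <<'E'
from plant import r
from h import *
print(go(r.get_state(),(.6453,-.0985,.102),.426))
E
```

```text
(array([  3.6, 139.2,   6.8]), 'yaw', np.float64(0.4422), 'spin', np.float64(0.9255789122347237))
```

```bash
python3 -m inch '3 30 6 1; 3.6 60 6.8 1; 3.6 90 6.8 1; 3.6 115 6.8 1; 3.6 130 6.8 1; 3.6 139 6.8 1; 3.6 139 6.8 1' -0.3 && python3 -m inch '0 0 0 0; 0 0 0 0; 0 0 0 0; 0 0 0 0;0 0 0 0;0 0 0 0' -1 30; python3 - <<'E'
from plant import r
from h import *
import cv2
s=r.get_state(); print(s['contact_force'],s['moment'],go(s,(.6453,-.0985,.101),.426))
f=r.snapshot('scene')['frame'][...,::-1]; cv2.imwrite('pics/s4.png',cv2.resize(f[150:350,220:440],None,fx=3,fy=3,interpolation=cv2.INTER_CUBIC))
E
```

```text
clock: 18.15
tool_pos: [0.6453, -0.0994, 0.1012]
eef_rot: [-0.691, -0.148, 0.149, 0.691]
contact_force: [-0.7, 0.2, 0.3]
opening: 0.389
clock: 18.75
tool_pos: [0.6458, -0.0999, 0.1029]
eef_rot: [0.692, 0.148, -0.148, -0.691]
contact_force: [-1.5, -0.6, 6.4]
opening: 0.133
[-1.49127837 -0.58591421  6.41622099] [-0.18831118  0.33341002 -0.04578105] (array([0.1, 1.9, 1.4]), 'yaw', np.float64(0.4225), 'spin', np.float64(-0.1987398446709256))
```

View pics/s4.png

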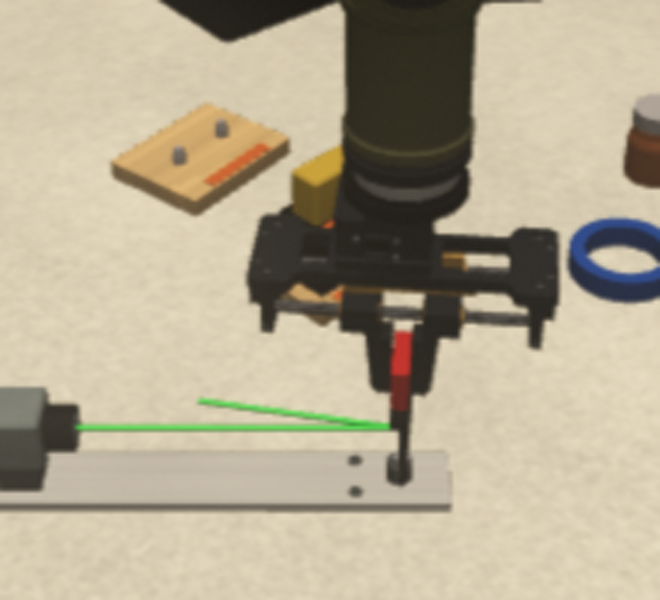

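```bash
python3 -m inch '0 -1 0 4; 0 -1 0 8; 0 -1 0 12; 0 -1 0 16; 0 -1 0 20; 0 -1 0 24; 0 -1 0 28; 0 -1 0 32; 0 -1 0 35.5; 0 -1 0 35.5' && python3 -m inch '0 0 0 0; 0 0 0 0; 0 0 0 0';  python3 - <<'E'
from plant import r
from h import *
import pickle
s=r.get_state(); print(s['clock'],s['contact_force'],s['moment'],go(s,(.6453,-.0985,.101),.426))
o={c:r.snapshot(c) for c in('scene','side','wrist')}; pickle.dump(o,open('o4.pkl','wb'))
for c,(a,b) in {'scene':(150,220),'side':(170,210)}.items(): cv2.imwrite(f'pics/{c}5.png',cv2.resize(o[c]['frame'][a:a+190,b:b+220,::-1],None,fx=3,fy=3,interpolation=cv2.INTER_CUBIC))
cv2.imwrite('pics/wrist5.png',o['wrist']['frame'][...,::-1])
E
```

```text
clock: 19.8
tool_pos: [0.6452, -0.0999, 0.1029]
eef_rot: [0.704, -0.07, 0.069, -0.703]
contact_force: [-2.1, -0.8, 2.2]
opening: 0.129
clock: 20.1
tool_pos: [0.6452, -0.0999, 0.1029]
eef_rot: [0.704, -0.07, 0.069, -0.704]
contact_force: [-2.9, -1.2, 4.5]
opening: 0.135
20.1 [-2.91019239 -1.21194495  4.51427358] [-0.29851502  0.64203925  0.06752693] (array([-0.2,  1.9,  1.4]), 'yaw', np.float64(-0.1963), 'spin', np.float64(-35.65596137522047))
```

View pics/scene5.png

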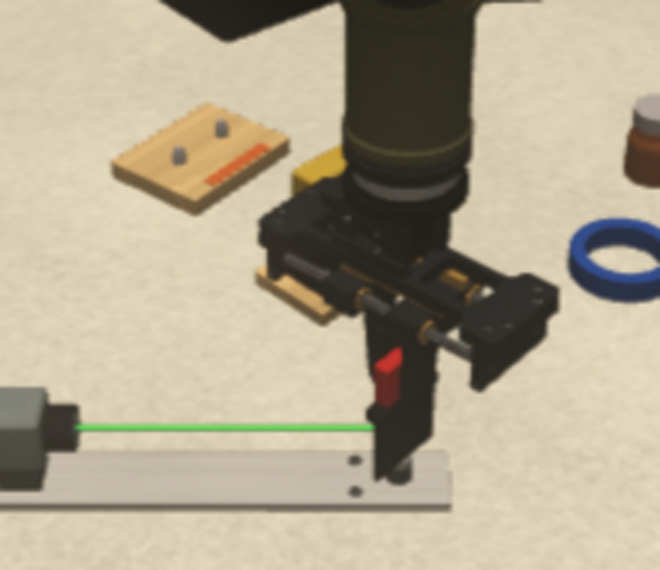

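View pics/side5.png

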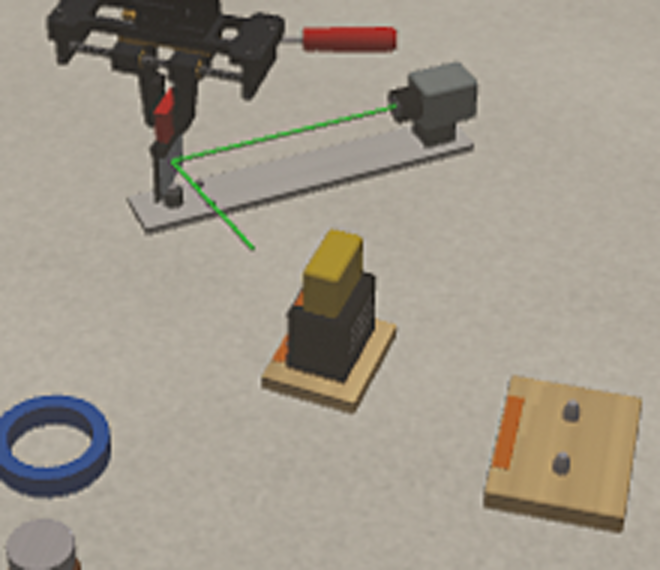

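View pics/wrist5.png

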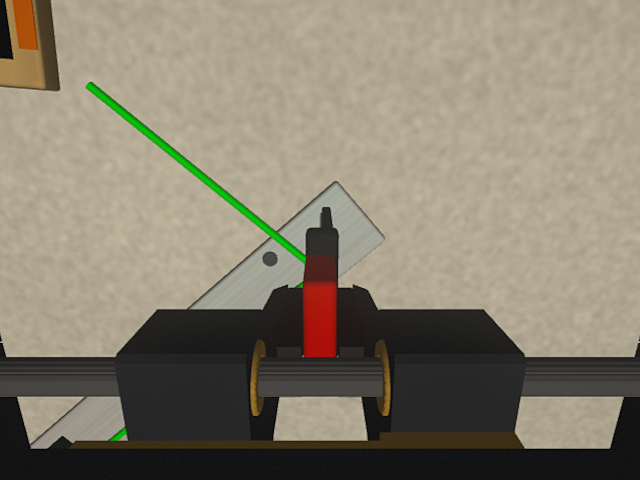

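```bash
python3 - <<'E'
import pickle
from plant import r
from h import *
o=pickle.load(open('o4.pkl','rb'))
def beam(c,sel):
    w=o[c];f=w['frame'].astype(int);gr=(f[...,1]>f[...,0]+50)&(f[...,1]>f[...,2]+50)&(f[...,1]>90);ys,xs=np.nonzero(gr);k=sel(ys,xs)
    X=np.array([ray(w,(a,b),.055)[:2] for a,b in zip(ys[k],xs[k])]); l=cv2.fitLine(X.astype(np.float32),cv2.DIST_HUBER,0,1e-4,1e-4).ravel(); v=l[:2]*np.sign(l[3-2]) ; v=v*np.sign(v[1])
    return l[2:],v,len(X)
def dotoff(p,m,v):
    d=np.array([p[0]+.025*np.cos(p[2]),p[1]+.025*np.sin(p[2])]); e=d-m
    print('dot',d.round(4),'dot left of beam mm',1000*(v[0]*e[1]-v[1]*e[0]),'along',e@v,'angle',np.degrees(np.arctan2(v[1],v[0])))
m,v,n=beam('wrist',lambda y,x:(y<250)&(x<300)); print('wrist',m,n); dotoff((.4871,.0820,-.2735),m,v)
m,v,n=beam('side',lambda y,x:(y>226)&(x>265)&(x<300)); print('side',m,n)
for x in r.trace('side','housing'):
    print(x['p'],x['centre'])
    if abs(x['centre'][0]-275)<25:
        f=fit([(o['side'],x['region'])],H,(.488,.081),z=.015); p=f.x.copy(); p[2]=(p[2]+np.pi/2)%np.pi-np.pi/2; print(f.fun,p); dotoff(p,m,v); p[2]=-.2735;dotoff(p,m,v)
m2,v2,n=beam('side',lambda y,x:(y<222)&(x>272)); print(np.degrees(np.arctan2(v2[1],v2[0])),n)
E
```

```text
wrist [ 0.5937169 -0.0331062] 1971
dot [0.5112 0.0752] dot left of beam mm -1.576500801965447 along 0.1362053099875394 angle 127.964066
side [ 0.6064898  -0.05332408] 47
0.77 [272.4, 319.6]
0.09260850880962612 [ 0.48781601  0.07580239 -0.20375736]
dot [0.5123 0.0707] dot left of beam mm -1.5677173648374898 along 0.1557635100857452 angle 127.78204
dot [0.5119 0.069 ] dot left of beam mm -0.20432791444841003 along 0.15467725075637648 angle 127.78204
0.76 [390.8, 349.2]
29.971561 72
```

```bash
python3 -m inch '0 0 0 0; 0 0 0 0; 0 0 0 0; 0 0 0 0; 0 0 0 0' ; python3 - <<'E'
from plant import r
print(r.get_state()['clock'], r.finish_job())
E
```

```text
clock: 20.8
tool_pos: [0.6453, -0.0999, 0.1029]
eef_rot: [0.704, -0.07, 0.069, -0.703]
contact_force: [-4.3, -0.7, 5.6]
opening: 0.132
the job is handed in; nothing more can be done
20.8 None
```

I seated the black housing on the 80 × 100 mm base with its dot on the stripe side and let go of it. I then pinched the red knob, turned the mirror about 35.5° clockwise, and handed the job in at 20.8 s while still holding it there.

**Seating:** Downward contact came at TCP z = 0.0866 m, against 0.087 m expected for full seating. The pictures afterwards show the housing flat on the plate and lined up with it.

**Aim:** The beam line passes about 1.6 mm from the dot's centre in the wrist camera and 0.2–1.6 mm in the side camera. The allowance is 15 mm.

**Hold:** The gripper is closed on the knob at 11.6 mm with a 30 N grip set. The last pose was steady, with about 7 N on the tool, roughly 6 N of it upward; I left this as it is well under the limits.

**Disagreements and gaps:**
- The fixed cameras place the base and housing 3–6 mm away in y from the wrist camera. I used the wrist camera's positions throughout, so this offset largely cancels.
- In the last scene picture the gripper hid the dot, so I did not see the beam land on it; the aim comes from the two beam-line measurements.
- I did not measure the tape, jar and screwdriver again at the end. Nothing I did went near them.

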